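# Set the label mirror to its index and prove the hinge holds

## Task

On the bottle inspection stand, swing the tilting mirror by its red grip until it lies in line with the yellow index arm beside it, then let go and draw the gripper back well over a hand's breadth for a second or so, to see that it stays. Then go back and give the red grip a small nudge with the fingers to check that the stiff hinge holds, and leave the mirror standing in line with the index. Do not shift the yellow index arm, and do not disturb the bottles and other loose things on the stand and table.

Things in the scene. Friction and masses are not known exactly. Their poses are not given: they have to be found in the camera images.
- pivot (a point): middle of the mirror's hinge axis on the fixed inspection stand, 75 mm above the table. y runs along the hinge, x is level and points from the robot's side to the far side, z up. White base plate 14 mm thick under it: x -60 to +130 mm, y -270 to +270 mm from this point
- lamps (a point): middle of the stand's overhead lamp rig, 445 mm above the table; axes as pivot, which lies 45 mm further in x. Three white tubes along y, 22 mm thick, 490 mm long, at x = -55, 0, +55 mm: no room for a gripper between them, so reach under them from the robot's side, tool leaning about 30 to 40 degrees, fingers down and away from the robot. 18 mm square arms at y = +-255 mm, posts at x = +115 mm
- grip (a point): centre of the mirror's red grip, a round bar 24 mm thick, 40 mm long along the hinge direction (y of this frame), best pinched across its two flat ends. It sits 160 mm from the hinge axis in the mirror's plane, at mid width, on a 10 mm wide neck; the mirror's top edge is 38 mm below its centre. The frame turns with the mirror: -x points from hinge to grip, z is normal to the glass
- mirror (a joint): mirror angle above level, rad: 0 is level with the grip towards the robot, growing as the grip goes up and away from the robot, 1.57 upright; range 0 to 1.4. Black-framed plate 102 x 220 x 10 mm (20 to 122 mm from the hinge axis), pale blue glass on its upper side. The friction hinge stays where it is left; moving it takes about 4 to 9 N at the grip
- index (a joint): angle of the yellow index arm, measured exactly like mirror: the mirror is set when both read the same. It differs from start to start and must not be shifted
- index_tip (a point): middle of the yellow block (28 x 12 x 10 mm) at the tip of the index arm, 130 mm from the hinge axis. The arm is a 10 mm yellow rod turning on the mirror's own hinge axis, 149 mm to the +y side of pivot, next to a steel quadrant with black ticks. Frame turns with it like that of grip: -x points from hinge to tip
- sample: loose bystander, leave alone: mist bottle with red label, 45 mm across, 152 mm tall, standing on the stand's base plate behind the mirror; origin at the centre of its underside
- carton: loose bystander, leave alone: cardboard carton 60 x 50 x 80 mm on the stand's base plate; origin at the centre of its underside
- jar: loose bystander, leave alone: small amber jar, 44 mm across, 55 mm tall, on the table in front of the stand, to the left; origin at the centre of its underside
- bottle_a: loose bystander, leave alone: mist bottle with orange label, 45 mm across, 152 mm tall, on the table at the left; origin at the centre of its underside
- bottle_b: loose bystander, leave alone: mist bottle with white label, 45 mm across, 152 mm tall, on the table at the left; origin at the centre of its underside
- scanner: loose bystander, leave alone: hand scanner standing on a round foot 84 mm across, 142 mm tall, on the table at the right; origin at the centre of its underside
- tape: loose bystander, leave alone: brown roll 80 mm across, 45 mm tall, on the table at the right; origin at the centre of its underside

How it is judged:
On the way, in this order (a step that is already met when the one before it is completed fails the run):
1. the mirror is in line with the index (within 0.07 rad) and at rest, nothing of the robot touches it, and the grasp point is more than 80 mm from the grip's centre, for half a second (angle between the x axis of grip and the x axis of index_tip, either way round below 0.07 rad and velocity of joint mirror between -0.03 and 0.03 rad/s and contact force between each of the arm, the fingers and mirror below 0.1 N and distance between the grasp point and grip above 0.08 m), for 0.5 s.
2. the fingers then press on the mirror with more than 0.7 N for a tenth of a second, near its grip, and it stays in line within 0.07 rad (angle between the x axis of grip and the x axis of index_tip, either way round below 0.07 rad and contact force between the fingers and mirror above 0.7 N and distance between the grasp point and grip below 0.07 m), for 0.1 s.
At the end, for the whole second after the job is handed in: the mirror stands still, let go, within 0.07 rad (4 degrees) of the yellow index arm, and the index arm's tip is within 12 mm of where it was (angle between the x axis of grip and the x axis of index_tip, either way round below 0.07 rad and velocity of joint mirror between -0.03 and 0.03 rad/s and contact force between the fingers and mirror below 0.1 N and distance of index_tip from where it was at the start of the episode below 0.012 m); the robot touches nothing.
It fails at once if the yellow index arm's tip is shifted by more than 12 mm (distance of index_tip from where it was at the start of the episode above 0.012 m).
It fails at once if a loose bystander is shifted by more than 30 mm or knocked over (distance of any of sample, carton, jar, bottle_a, bottle_b, scanner, tape from where it was at the start of the episode above 0.03 m or angle between any of sample, carton, jar, bottle_a, bottle_b, scanner, tape's own z axis and vertical above 0.5 rad).
It also fails if it takes over 48 s, if anything falls off the work surface, if the arm or the gripper's body presses on something with over 40 N, if the wrist force passes 120 N, or if a joint passes its speed limit or range.

## Robot

A 7-joint arm with a two-finger parallel gripper is mounted at the origin on the work surface. World frame = base frame: x ahead of the robot, y to its left, z up, the work surface at z = 0. Lengths are in m, angles in rad, forces in N, time in s.
With the tool pointing down it reaches from about 0.4 to 0.875 m from the base axis. Payload 6.5 kg.
Tool frame: the origin (TCP) lies on the centre line of the jaws, within the pads' length; the fingertips stand 19 mm ahead of it and the grasp point (between the pads) is the TCP; z points along the fingers, x is the direction in which the jaws open and shut, and the axes are right-handed (so a half turn about z gives the same grasp; the last joint's range is limited). The gripper opens to 88 mm and grips with 3 to 60 N. Pads are 18 mm wide; open, the fingers measure 123 mm over their backs; the gripper's body (75 mm by 187 mm) begins 45 mm behind the grasp point.
Start: joints at [1.116, 0.536, -0.004, 1.538, 0.003, 1.067, -0.071], TCP at [0.246, -0.601, 0.258] pointing down, gripper open.
Joint ranges: [-2.7, 2.7], [-0.37, 2.16], [-1.27, 1.26], [0.24, 2.4], [-1.31, 4.45], [0.19, 1.91], [-2.76, 2.76]. Speed limits (rad/s): [2.39, 2.39, 3.14, 3.14, 3.14, 3.14, 3.14].

## Interface

Orientations are given as a 3x3 rotation matrix whose columns are the frame's x, y, z axes.
In Python, from rig import bot gives the robot as it stands. The module is installed in compiled form; this text tells all that it offers.
- The arm moves only by the shell command python3 -m crank 'ROWS' [OPENING]. ROWS is JSON, a list of rows, each a list of 4 numbers: the shift along the tool's x, y, z in cm, then the turn about the tool's z in rad. In form: [[dx, dy, dz, spin], ...]. A call has 1 to 12 rows; each row shifts and turns the commanded pose from where the row before left it, along the tool's axes as they then stand; what a row does not reach is not made up. A row lasts 1/10 s, in which the tool goes at most 50 mm and 8.59 degrees, less where a joint would pass 70% of its speed; a pose out of reach is approached as far as the arm can. A call with a gripper value outside its range is refused whole. OPENING is the opening in per cent of the stroke, from 0 (shut) to 100 (fully open), set as the call begins (- or left out, the last holds). The fingers move at their own pace and stop on an object; the grip force is fixed at half the most. Time passes only in rows, so rows that do not move let the fingers close. It gives the time, the measured TCP pose, the force and the opening at its end, in the units of the state.
- bot.read_state(): the state, without advancing time (a new reading comes with each control period).
- bot.capture(name): name is "side" or "top"; returns a dict with "color" (480x640x3 uint8, red, green, blue), "range_z" (480x640 float32, m along the optical axis (not along the pixel's ray), 0 where there is no reading), "camera_matrix" (3x3 intrinsics, pixels), "k1" (the pictures are not rectified: a ray, as slopes to the right and down, at radius r is drawn at 1 + k1 r^2 times it, then the intrinsics apply), "R" (3x3) and "t" (3): a world point X has camera coordinates R X + t. Camera axes: x right, y down, z forward; pixel columns grow to the right and rows downward; lengths in m; the calibration is good to about 2 mm. A picture is of the moment at which its call begins.
- bot.job_done(): hands the job in, once; it reports no verdict.
The state is a dict: "time_s": time; "joint_positions": joint angles; "qd": joint speeds; "joint_torque": joint torques, N m; "ee_pos": TCP position; "orientation": TCP orientation; "ft_force": force on the tool from outside, world axes, zero at the start; "torque": the same for the moment, N m; "opening": finger opening in m.
Only numpy, scipy, OpenCV 4.12 (cv2) and the standard library are available. Lean on these libraries where they do the work, as an engineer would, in place of code of your own. Each camera call takes 0.05 s, during which the arm holds its last target.

## Working session

There is one attempt and no reset: what is moved stays moved. The work goes in short steps, Python scripts to look and compute and a shell command to move; the robot and the scene stay as the last step left them, time stands still between calls to the robot, and variables do not carry over. Pictures are saved under pics/ and viewed, and the job is handed in when it is done.

```bash
mkdir -p pics; cat > h.py <<'E'
import numpy as np, cv2
from rig import bot
def save(name,fn):
    c=bot.capture(name); cv2.imwrite(fn,c["color"][:,:,::-1]); np.savez(fn.replace('.png','.npz'),**c); return c
def load(fn): return dict(np.load(fn.replace('.png','.npz')))
def pts(c,mask):
    v,u=np.nonzero(mask&(c["range_z"]>0)); K=c["camera_matrix"]; k=float(c["k1"])
    d=cv2.undistortPoints(np.stack([u,v],1).astype(float)[:,None],K,np.array([k,0,0,0,0.]))[:,0]
    z=c["range_z"][v,u]; P=np.c_[d*z[:,None],z]
    return (P-c["t"])@c["R"], u, v
def hsv(c): return cv2.cvtColor(c["color"],cv2.COLOR_RGB2HSV)
E
python3 - <<'E'
from h import *
for n in("side","top"):
    c=save(n,f"pics/{n}0.png"); print(n,c["R"].round(3),c["t"],c["k1"],-c["R"].T@c["t"])
s=bot.read_state(); print(s)
E
```

```text
side [[-0.91  -0.415 -0.019]
 [-0.228  0.538 -0.811]
 [ 0.347 -0.733 -0.585]] [0.54751168 0.35585607 1.06863304] -0.01994869977882683 [0.20828979 0.81931863 0.9239651 ]
top [[-0.023 -1.    -0.004]
 [-0.994  0.023 -0.103]
 [ 0.103  0.002 -0.995]] [0.00969935 0.60622154 1.3500032 ] -0.06426252036717256 [ 0.46393213 -0.00666208  1.4052864 ]
{'time_s': 0.1, 'joint_positions': array([ 1.11580542,  0.53710471, -0.00444422,  1.5387241 ,  0.00261867,
        1.06728966, -0.07118727]), 'qd': array([ 0.00030117, -0.00117281,  0.00053429, -0.00092884, -0.00028798,
        0.0003461 , -0.00071286]), 'joint_torque': array([ 1.75440087e-03, -5.72084713e+01,  9.93578397e-01, -2.52228659e+01,
       -5.62056934e-02,  1.34519034e-02,  7.61064086e-06]), 'ee_pos': array([ 0.24619558, -0.60103021,  0.25693692]), 'orientation': array([[ 3.79160150e-01, -9.25330807e-01, -6.90940250e-04],
       [-9.25329825e-01, -3.79160759e-01,  1.35405323e-03],
       [-1.51492460e-03,  1.25944595e-04, -9.99998845e-01]]), 'ft_force': array([-0.10407299, -0.43730383, -0.58339865]), 'torque': array([ 0.04448751,  0.00580217, -0.0352355 ]), 'opening': 0.08811538149912039}
```

View pics/side0.png

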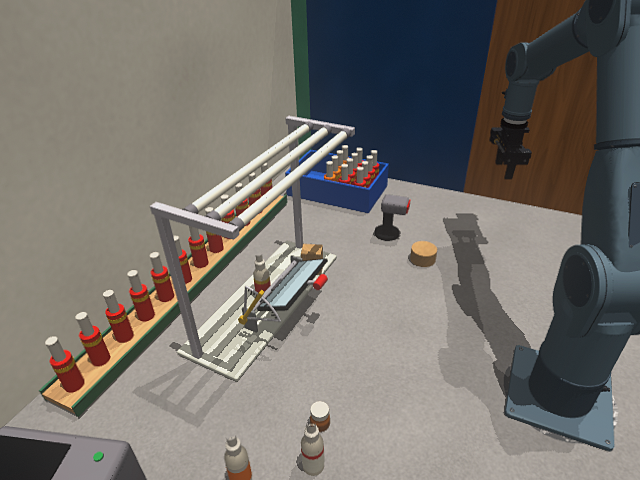

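View pics/top0.png

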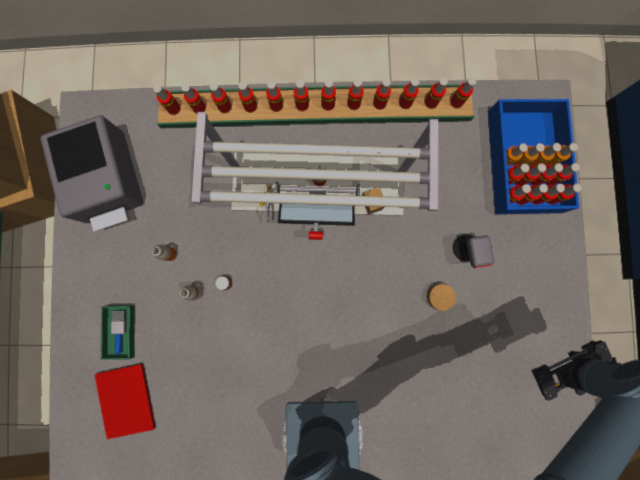

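The side view shows the red grip at about (320,281), with the mirror nearly level, and the yellow index arm from (243,320) to (263,292), standing steeply. In the top view the grip is at (316,234) and the index is at about (265,200), partly under the lamp tubes.

```bash
python3 - <<'E'
from h import *
for n,rb,yb in(("side",(300,265,335,300),(232,280,275,330)),("top",(300,222,335,245),(255,180,280,215))):
    c=load(f"pics/{n}0.png"); h=hsv(c)
    H,S,V=[h[...,i].astype(int) for i in range(3)]
    def box(b): m=np.zeros(H.shape,bool); m[b[1]:b[3],b[0]:b[2]]=1; return m
    red=((H<8)|(H>172))&(S>150)&(V>90)&box(rb)
    yel=(H>17)&(H<32)&(S>130)&(V>80)&box(yb)
    for nm,m in(("red",red),("yel",yel)):
        P,u,v=pts(c,m); print(n,nm,len(P),u.mean(),v.mean(),np.median(P,0).round(4),P.min(0).round(3),P.max(0).round(3))
        if nm=="yel" and len(P)>5:
            for i in np.argsort(P[:,2])[::max(1,len(P)//14)]: print(u[i],v[i],P[i].round(3))
            a,b=np.polyfit(P[:,0],P[:,2],1); print("ang",np.arctan2(-a,-1)) 
    # mirror glass
    g=(H>85)&(H<115)&(S>20)&(V>120)&box((255,250,330,315) if n=="side" else (278,203,356,225))
    P,u,v=pts(c,g); print(n,"glass",len(P),P.mean(0).round(4)); 
    q=P-P.mean(0); w=np.linalg.svd(q,full_matrices=False)[2]; print(w.round(3))
    im=c["color"].copy(); im[red]=(0,255,0); im[yel]=(255,0,255); im[g]=(255,255,0)
    b=(220,230,350,350) if n=="side" else (190,100,450,260)
    cv2.imwrite(f"pics/m_{n}.png",cv2.resize(im[b[1]:b[3],b[0]:b[2],::-1],None,fx=3 if n=="top" else 4,fy=3 if n=="top" else 4,interpolation=0))
E
```

```text
side red 129 319.91472868217056 281.15503875968994 [0.597  0.0144 0.1511] [ 0.588 -0.014  0.133] [0.611 0.028 0.157]
side yel 204 251.76470588235293 304.01960784313724 [0.7329 0.1516 0.1103] [ 0.677 -0.008  0.065] [0.798 0.159 0.202]
242 323 [0.754 0.15  0.065]
246 319 [0.746 0.142 0.075]
242 320 [0.752 0.151 0.078]
262 283 [0.776 0.01  0.08 ]
264 282 [0.771 0.007 0.083]
242 316 [0.755 0.145 0.085]
244 317 [0.744 0.151 0.092]
245 314 [0.737 0.153 0.107]
248 311 [0.726 0.154 0.122]
251 308 [0.716 0.154 0.136]
253 304 [0.708 0.154 0.152]
256 301 [0.699 0.153 0.165]
260 297 [0.686 0.153 0.182]
258 294 [0.688 0.157 0.194]
262 293 [0.677 0.155 0.2  ]
ang 2.2301726651465748
side glass 948 [0.6786 0.0073 0.1135]
[[ 0.036  0.999  0.008]
 [ 0.907 -0.029 -0.42 ]
 [-0.42   0.023 -0.907]]
top red 104 315.38461538461536 234.93269230769232 [0.6018 0.0053 0.1495] [ 0.591 -0.014  0.136] [0.614 0.022 0.159]
top yel 19 264.1578947368421 196.57894736842104 [0.687  0.1456 0.1949] [0.681 0.135 0.072] [0.767 0.152 0.203]
268 184 [0.767 0.144 0.072]
269 185 [0.764 0.14  0.075]
268 185 [0.763 0.143 0.08 ]
267 185 [0.762 0.146 0.082]
268 188 [0.752 0.142 0.086]
268 189 [0.748 0.142 0.09 ]
268 190 [0.745 0.142 0.09 ]
268 186 [0.743 0.135 0.153]
263 204 [0.685 0.144 0.191]
263 203 [0.687 0.144 0.195]
261 204 [0.684 0.149 0.196]
260 204 [0.685 0.152 0.196]
262 204 [0.684 0.147 0.196]
262 203 [0.687 0.146 0.196]
261 205 [0.681 0.149 0.197]
262 205 [0.681 0.146 0.198]
260 203 [0.687 0.152 0.198]
260 205 [0.681 0.151 0.201]
261 203 [0.686 0.148 0.203]
ang 2.157962589468358
top glass 1082 [0.6709 0.001  0.1155]
[[-0.055 -0.998 -0.   ]
 [-0.902  0.049  0.43 ]
 [ 0.429 -0.024  0.903]]
```

```bash
python3 - <<'E'
from h import *
c=load("pics/side0.png"); cv2.imwrite("pics/zs.png",cv2.resize(c["color"][230:390,170:350,::-1],None,fx=4,fy=3.75,interpolation=cv2.INTER_CUBIC))
E
```

```text
(no output)
```

View pics/m_side.png

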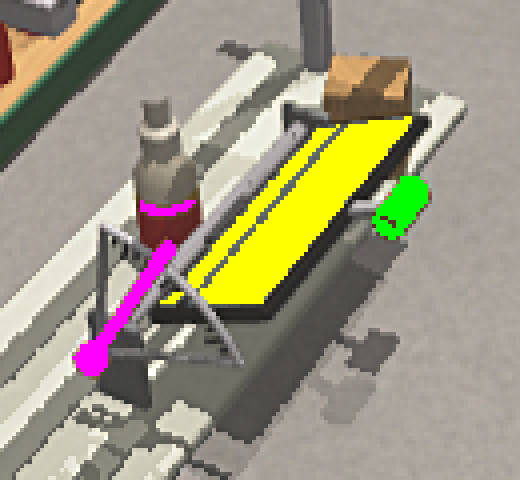

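View pics/m_top.png

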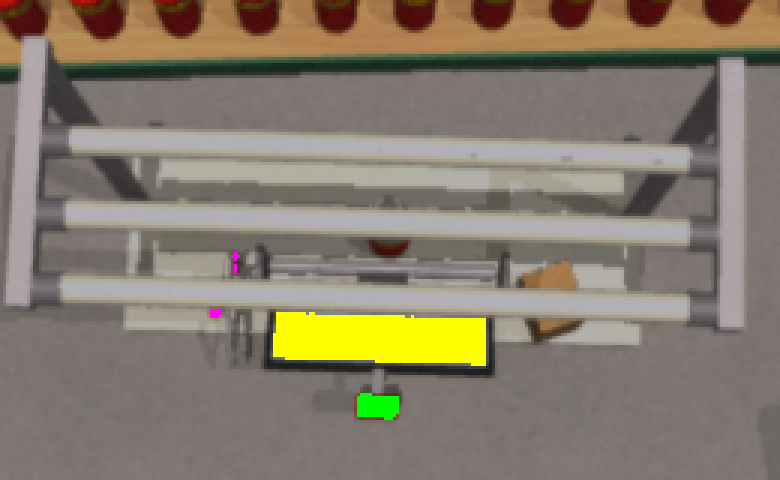

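View pics/zs.png

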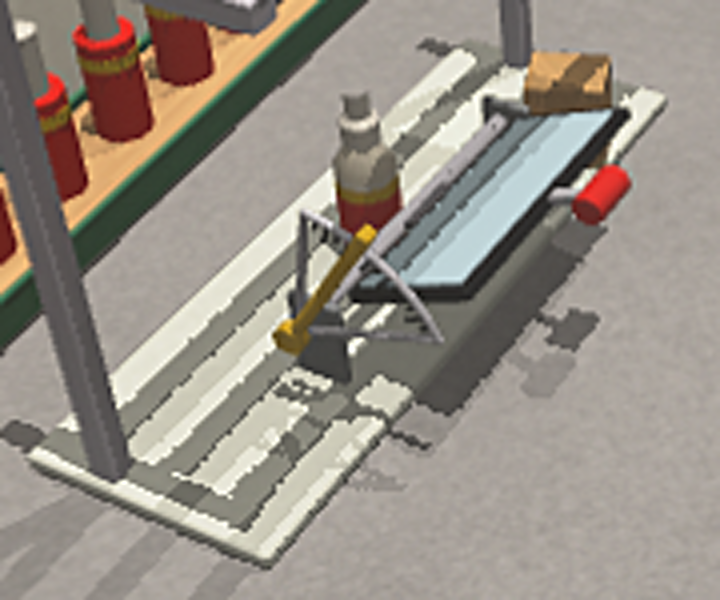

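```bash
cat > meas.py <<'E'
from h import *
import sys
def masks(c,yb):
    h=hsv(c); H,S,V=[h[...,i].astype(int) for i in range(3)]
    m=np.zeros(H.shape,bool); m[yb[1]:yb[3],yb[0]:yb[2]]=1
    return ((H>17)&(H<32)&(S>130)&(V>80)&m)
if __name__=="__main__":
    c=load("pics/side0.png"); P,u,v=pts(c,masks(c,(232,280,275,330)))
    k=(P[:,1]>.12); P=P[k]
    # hinge dir: lamp tubes top view
    t=load("pics/top0.png"); h=hsv(t)
    rz=t["range_z"]; 
    for r in((200,425,190,212),(210,420,165,185),(210,420,140,160)):
        m=np.zeros(rz.shape,bool); m[r[2]:r[3],r[0]:r[1]]=1
        Q,uu,vv=pts(t,m); s=(Q[:,2]>.42)&(Q[:,2]<.48)&(Q[:,1]<.20)&(Q[:,1]>-.22); Q=Q[s]
        a,b=np.polyfit(Q[:,1],Q[:,0],1); print("tube slope",a,"x at y0",b,Q[:,2].max(),np.ptp(Q[:,0]))
    for nm,lo,hi in(("rod",.095,.185),("rod2",.1,.175)):
        q=P[(P[:,2]>lo)&(P[:,2]<hi)]; w=np.linalg.svd(q-q.mean(0))[2][0]; w*=np.sign(w[2])
        print(nm,len(q),q.mean(0),w,"ang",np.arctan2(w[2],-w[0]))
    # 2D ray approach
    q=P[(P[:,2]>.18)]; print("tip",q.mean(0),q.min(0),q.max(0))
    # end of glass / frame in top
E
python3 meas.py
```

```text
tube slope 0.05614738353822032 x at y0 0.6463271321118768 0.45909541959051015 0.045393402566649144
tube slope 0.056568020963759964 x at y0 0.701154195776085 0.4598088731218791 0.04454023576747723
tube slope 0.05532102695624975 x at y0 0.7554897451844453 0.4586288957297949 0.04622344572969006
rod 86 [0.71602712 0.15297402 0.13941976] [-0.5147612   0.03362665  0.85667389] ang 1.0297274491452724
rod2 71 [0.71763454 0.15275819 0.13670587] [-0.50878676  0.02406357  0.8605562 ] ang 1.0368502103688786
tip [0.68432984 0.15440922 0.19382411] [0.67746819 0.14538542 0.18132198] [0.69427743 0.15910874 0.20234475]
```

```bash
python3 -m crank '[[0,0,-5,0],[0,0,-5,0],[0,0,-5,0],[0,0,-5,0],[0,0,-5,0],[0,0,-5,0]]' 100; python3 -c "
from rig import bot
print(bot.read_state()['joint_positions'].round(3))"
```

```text
time_s: 0.7
ee_pos: [0.2461, -0.6009, 0.5596]
orientation: [[0.379, -0.925, -0.0], [-0.925, -0.379, 0.0], [-0.0, 0.0, -1.0]]
ft_force: [0.3, -1.9, 0.6]
opening: 0.0883
[ 1.101  0.42   0.02   1.017 -0.008  1.705 -0.064]
```

```bash
python3 -m crank '[[-3.5,-3.5,0,0],[-3.5,-3.5,0,0],[-3.5,-3.5,0,0],[-3.5,-3.5,0,0],[-3.5,-3.5,0,0],[-3.5,-3.5,0,0],[-3.5,-3.5,0,0],[-3.5,-3.5,0,0],[-3.5,-3.5,0,0],[-3.5,-3.5,0,0],[-3.5,-3.5,0,0],[-3.5,-3.5,0,0]]'; python3 -c "
from rig import bot
print(bot.read_state()['joint_positions'].round(3))"
```

```text
time_s: 1.9
ee_pos: [0.476, -0.0517, 0.5576]
orientation: [[0.379, -0.925, -0.0], [-0.925, -0.379, -0.0], [0.0, 0.0, -1.0]]
ft_force: [0.1, -0.8, 0.0]
opening: 0.0881
[ 0.422  0.087 -0.445  1.456  0.038  1.608 -1.203]
```

```bash
python3 -m crank '[[-3,-1,0,0],[-2.5,-1,0,0],[0,0,0,0.15],[0,0,0,0.15],[0,0,0,0.145],[0,0,-3,0],[0,0,-3,0],[0,0,-3,0],[0,0,-3,0]]'; python3 -c "
from rig import bot
print(bot.read_state()['joint_positions'].round(3))"
```

```text
time_s: 2.8
ee_pos: [0.4732, 0.0048, 0.6786]
orientation: [[-0.056, -0.998, -0.001], [-0.998, 0.056, -0.0], [0.0, 0.001, -1.0]]
ft_force: [0.3, 0.1, 0.7]
opening: 0.088
[ 0.298  0.122 -0.477  1.144  0.059  1.89  -1.784]
```

```bash
python3 -m crank '[[0,0,-3,0],[0,0,-3,0],[0,0,-3,0],[0,0,-3,0]]'; python3 -c "
from rig import bot
print(bot.read_state()['joint_positions'].round(3))"
```

```text
time_s: 3.2
ee_pos: [0.4764, 0.0055, 0.6911]
orientation: [[-0.057, -0.998, 0.008], [-0.998, 0.057, -0.011], [0.01, -0.009, -1.0]]
ft_force: [0.4, -0.4, -0.8]
opening: 0.0876
[-0.377  0.095  0.306  1.14  -0.018  1.904 -1.705]
```

```bash
python3 -m crank '[[0,0,-5,0],[0,0,-5,0],[0,0,-5,0],[0,0,-5,0]]'; python3 -c "
from rig import bot
print(bot.read_state()['joint_positions'].round(3))"
```

```text
time_s: 3.6
ee_pos: [0.4718, 0.0073, 0.7259]
orientation: [[-0.056, -0.995, 0.081], [-0.998, 0.055, -0.015], [0.011, -0.082, -0.997]]
ft_force: [-0.1, 0.8, -0.8]
opening: 0.0882
[-1.047  0.072  1.043  1.116 -0.049  1.908 -1.652]
```

```bash
python3 -m crank '[[0,0,-5,0],[0,0,-5,0],[0,0,-5,0],[0,0,-5,0],[0,0,-5,0],[0,0,-5,0]]'; python3 -c "
from rig import bot
print(bot.read_state()['joint_positions'].round(3))"
```

```text
time_s: 4.2
ee_pos: [0.456, 0.0047, 0.7845]
orientation: [[-0.051, -0.976, 0.213], [-0.999, 0.052, -0.001], [-0.01, -0.213, -0.977]]
ft_force: [0.4, 0.0, -1.1]
opening: 0.0881
[-4.660e-01 -1.000e-03  3.410e-01  1.021e+00  3.000e-02  1.909e+00
 -1.736e+00]
```

Pushing against the joint-6 limit leans the tool the right way, and the lean stays. I'll carry on.

```bash
python3 -m crank '[[0,0,-5,0],[0,0,-5,0],[0,0,-5,0],[0,0,-5,0],[0,0,-5,0],[0,0,-5,0],[0,0,-5,0],[0,0,-5,0]]'; python3 -c "
from rig import bot
print(bot.read_state()['joint_positions'].round(3))"
```

```text
time_s: 5.0
ee_pos: [0.4021, -0.0066, 0.8548]
orientation: [[-0.051, -0.93, 0.363], [-0.998, 0.061, 0.016], [-0.037, -0.362, -0.932]]
ft_force: [0.8, -1.1, 0.9]
opening: 0.0881
[ 0.718 -0.083 -0.675  0.925 -0.086  1.909 -1.637]
```

```bash
python3 -m crank '[[0,0,-5,0],[0,0,-5,0],[0,0,-5,0],[0,0,-5,0],[0,0,-5,0],[0,0,-5,0]]'; python3 -c "
from rig import bot
print(bot.read_state()['joint_positions'].round(3))"
```

```text
time_s: 5.6
ee_pos: [0.3179, -0.0088, 0.9443]
orientation: [[-0.046, -0.823, 0.566], [-0.998, 0.066, 0.015], [-0.049, -0.564, -0.824]]
ft_force: [-0.9, -0.1, 0.4]
opening: 0.0883
[ 0.015 -0.24  -0.099  0.87   0.012  1.909 -1.712]
```

```bash
python3 -m crank '[[0.1,1.4,4,0],[0.1,1.4,4,0],[0.1,1.4,4,0],[0.1,1.4,4,0],[0.1,1.4,4,0],[0.1,1.4,4,0]]'; python3 -c "
from rig import bot
print(bot.read_state()['joint_positions'].round(3))"
```

```text
time_s: 6.2
ee_pos: [0.4055, -0.0063, 0.7053]
orientation: [[-0.045, -0.836, 0.547], [-0.998, 0.064, 0.016], [-0.049, -0.545, -0.837]]
ft_force: [0.0, 0.3, -0.0]
opening: 0.0882
[ 0.18  -0.373 -0.171  1.608 -0.082  1.322 -1.632]
```

```bash
python3 -m crank '[[0.1,1.0,4.2,0],[0.1,1.0,4.2,0],[0.1,1.3,4.2,0],[0.1,1.3,4.2,0],[0.1,1.3,4.2,0],[0.1,1.3,4.2,0]]'; python3 -c "
from rig import bot
print(bot.read_state()['joint_positions'].round(3))"
```

```text
time_s: 6.8
ee_pos: [0.4823, -0.0032, 0.4551]
orientation: [[-0.044, -0.836, 0.547], [-0.998, 0.064, 0.016], [-0.049, -0.546, -0.837]]
ft_force: [1.0, -0.1, -0.3]
opening: 0.088
[ 0.178 -0.225 -0.237  2.08  -0.048  0.701 -1.672]
```

```bash
python3 -m crank '[[0,1.4,4.1,0],[0,1.4,4.1,0],[0,1.4,4.1,0],[0,1.4,4.1,0],[0,1.4,4.1,0],[0,0,0,0]]'; python3 -c "
from h import *
print(bot.read_state()['joint_positions'].round(3))
save('side','pics/side1.png');save('top','pics/top1.png')"
```

```text
time_s: 7.4
ee_pos: [0.5284, -0.0003, 0.2677]
orientation: [[-0.05, -0.84, 0.54], [-0.998, 0.061, 0.002], [-0.035, -0.538, -0.842]]
ft_force: [0.3, -0.2, 1.4]
opening: 0.0883
[ 0.246  0.122 -0.388  2.26   0.514  0.229 -2.227]
```

View pics/side1.png

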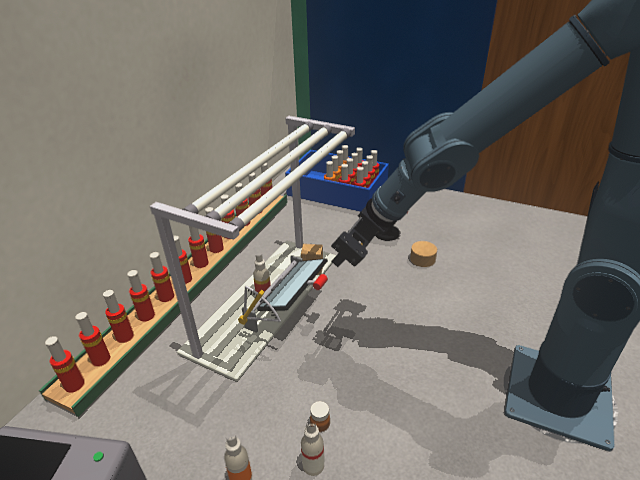

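View pics/top1.png

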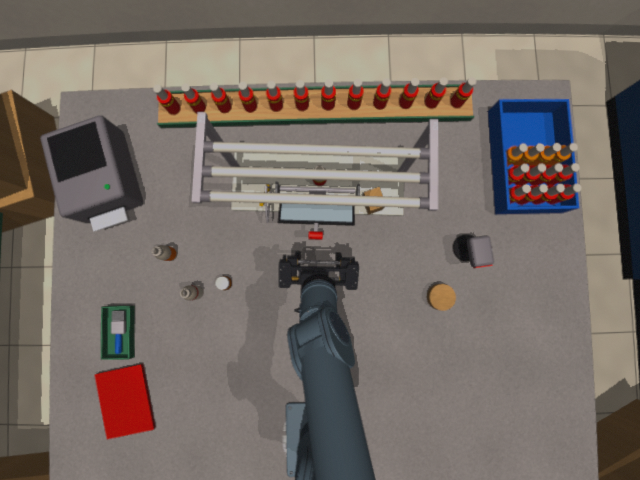

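The side view shows the gripper at about (350,250), up and behind the red grip at (320,281). In the top view the jaws are centred at x≈317 over the grip at (316,235). Nothing else has moved. Joint 6 is close to its lower limit, so I'll approach gradually.

```bash
python3 -m crank '[[0,0,1.5,0],[0,0,1.5,0],[0,0,1.5,0],[0,0,1.5,0],[0,0,1.5,0]]'; python3 -c "
from h import *
print(bot.read_state()['joint_positions'].round(3))"
```

```text
time_s: 8.0
ee_pos: [0.5738, -0.002, 0.217]
orientation: [[-0.049, -0.843, 0.535], [-0.998, 0.06, 0.002], [-0.034, -0.534, -0.845]]
ft_force: [0.2, 0.3, 0.9]
opening: 0.0879
[ 0.248  0.302 -0.401  2.201  1.076  0.193 -2.751]
```

```bash
python3 -m crank '[[0,0,-1.5,-0.149],[0,0,-1.5,-0.149],[0,0,-1.5,-0.149],[0,0,0,-0.149],[0,0,0,-0.149],[0,0,0,-0.149],[0,0,0,-0.149],[0,0,0,-0.149],[0,0,0,-0.149],[0,0,0,-0.149],[0,0,0,-0.149],[0,0,0,-0.149]]'; python3 -m crank '[[0,0,0,-0.149],[0,0,0,-0.149],[0,0,0,-0.149],[0,0,0,-0.149],[0,0,0,-0.149],[0,0,0,-0.149],[0,0,0,-0.149],[0,0,0,-0.149],[0,0,0,-0.149],[0,0,0,0]]'; python3 -c "
from h import *
print(bot.read_state()['joint_positions'].round(3))"
```

```text
time_s: 9.2
ee_pos: [0.5501, -0.0019, 0.2538]
orientation: [[0.836, 0.127, 0.534], [0.149, -0.989, 0.002], [0.529, 0.078, -0.845]]
ft_force: [0.3, 0.4, 0.1]
opening: 0.0882
time_s: 10.2
ee_pos: [0.5498, -0.002, 0.2533]
orientation: [[0.071, 0.843, 0.533], [0.996, -0.085, 0.002], [0.047, 0.531, -0.846]]
ft_force: [-0.0, 0.5, -0.3]
opening: 0.0881
[ 0.921  0.397 -1.193  2.194  1.194  0.471  0.334]
```

```bash
python3 -m crank '[[0.1,-0.2,1.5,0],[0.1,-0.2,1.5,0],[0.1,-0.2,1.5,0],[0.1,-0.2,1.5,0],[0,-0.2,1,0]]'; python3 -c "
from h import *
print(bot.read_state()['joint_positions'].round(3))
save('side','pics/side2.png');save('top','pics/top2.png')"
```

```text
time_s: 10.7
ee_pos: [0.5792, 0.0032, 0.188]
orientation: [[0.075, 0.843, 0.533], [0.996, -0.09, 0.002], [0.05, 0.531, -0.846]]
ft_force: [-0.7, -0.2, 0.4]
opening: 0.0883
[ 0.711  0.547 -1.001  2.182  1.552  0.491  0.011]
```

View pics/side2.png

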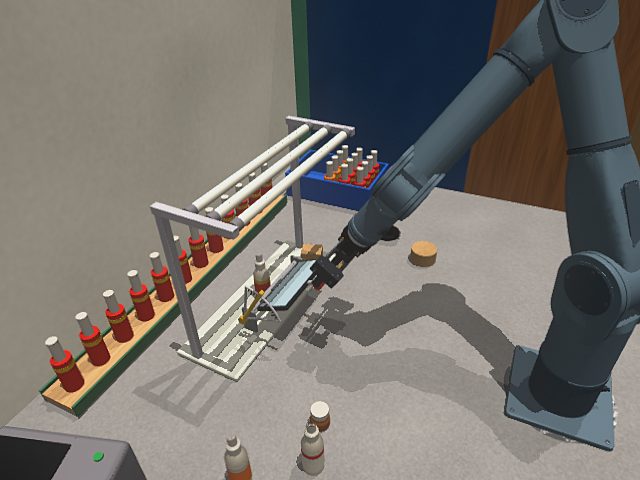

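View pics/top2.png

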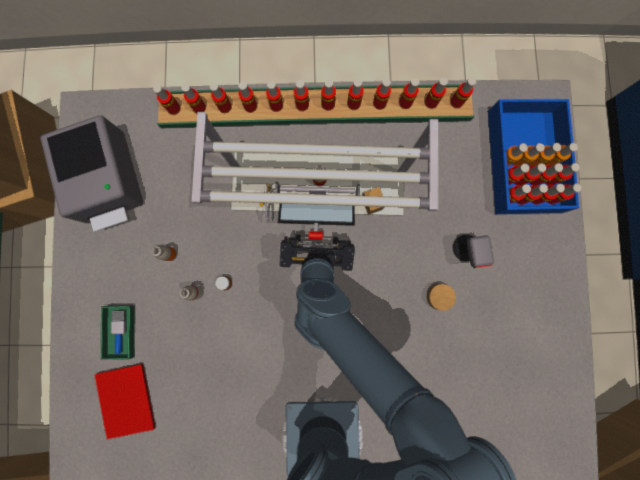

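The jaws straddle the red grip: in the top view it sits at (316,235) between the fingers. About 5 cm remains.

```bash
python3 -m crank '[[0,-0.2,1.5,0],[0,-0.2,1.5,0],[0,-0.2,1.2,0],[0,0,0.8,0],[0,0,0,0]]'; python3 -c "
from h import *
print(bot.read_state()['joint_positions'].round(3))
c=save('top','pics/top3.png');cv2.imwrite('pics/top3z.png',cv2.resize(c['color'][180:290,250:390,::-1],None,fx=5,fy=5,interpolation=2))"
```

```text
time_s: 11.3
ee_pos: [0.6007, 0.0039, 0.1429]
orientation: [[0.072, 0.843, 0.533], [0.996, -0.087, 0.003], [0.049, 0.531, -0.846]]
ft_force: [0.5, 0.2, 0.1]
opening: 0.0882
[ 0.65   0.676 -0.946  2.153  1.748  0.541 -0.126]
```

View pics/top3z.png

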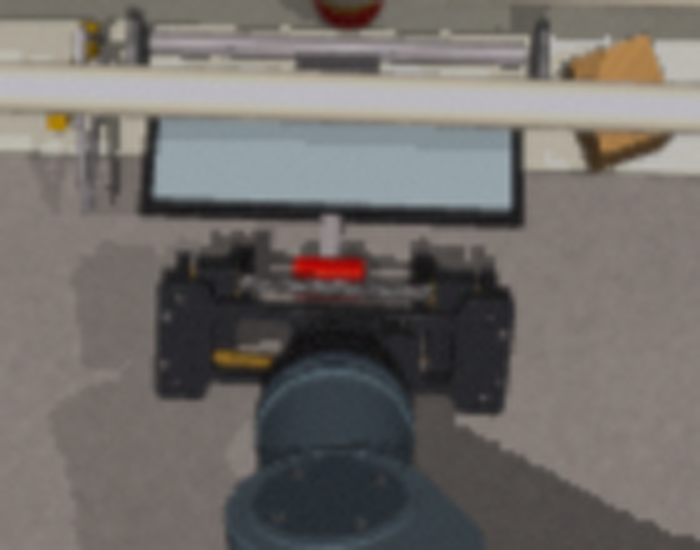

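The red grip, at (330,268) in the enlarged view, sits centred between the open fingers. Closing now.

```bash
python3 -m crank '[[0,0,0,0],[0,0,0,0],[0,0,0,0],[0,0,0,0],[0,0,0,0],[0,0,0,0]]' 30; cat > plan.py <<'E'
import sys; from h import *
s=bot.read_state(); R=s["orientation"]; p=s["ee_pos"]
piv=np.array([0.746,-0.003,0.075]); xh=np.array([.998,-.056,0])
d=p-piv; a=np.arctan2(d[2],-d@xh); r=np.hypot(d[2],d@xh); print("angle of tcp",a,"r",r,s["ft_force"].round(1),s["opening"])
tgt=float(sys.argv[1]); n=int(sys.argv[2])
prev=p
for i in range(1,n+1):
    b=a+(tgt-a)*i/n
    q=piv+r*(-np.cos(b)*xh+np.array([0,0,np.sin(b)]))
    q=q+((p-piv)-((p-piv)@xh)*xh-np.array([0,0,d[2]]))
    print(b.round(3),q.round(3),(R.T@(q-prev)*100).round(2)); prev=q
E
python3 plan.py 1.03 12
```

```text
time_s: 11.95
ee_pos: [0.6005, 0.005, 0.1432]
orientation: [[0.069, 0.843, 0.534], [0.996, -0.085, 0.005], [0.05, 0.532, -0.845]]
ft_force: [2.7, 10.3, -2.5]
opening: 0.0423
angle of tcp 0.4376770516460731 r 0.1608539371034543 [ 2.7 10.3 -2.5] 0.042338215966293134
0.487 [0.604 0.005 0.15 ] [ 0.04  0.68 -0.41]
0.536 [0.608 0.005 0.157] [ 0.04  0.7  -0.38]
0.586 [0.612 0.004 0.164] [ 0.04  0.71 -0.34]
0.635 [0.617 0.004 0.17 ] [ 0.04  0.73 -0.31]
0.684 [0.621 0.004 0.177] [ 0.04  0.75 -0.27]
0.734 [0.627 0.003 0.183] [ 0.04  0.76 -0.23]
0.783 [0.632 0.003 0.188] [ 0.04  0.77 -0.2 ]
0.833 [0.638 0.003 0.194] [ 0.03  0.78 -0.16]
0.882 [0.644 0.003 0.199] [ 0.03  0.78 -0.12]
0.931 [0.65  0.002 0.204] [ 0.03  0.79 -0.08]
0.981 [0.657 0.002 0.209] [ 0.03  0.79 -0.04]
1.03 [0.663 0.001 0.213] [ 0.03  0.79 -0.  ]
```

```bash
python3 -m crank '[[0,0.7,-0.4,0],[0,0.7,-0.4,0],[0,0.7,-0.3,0],[0,0.7,-0.3,0],[0,0.75,-0.3,0],[0,0.75,-0.2,0]]'; python3 plan.py 1.03 6;  python3 -c "
from h import *
print(bot.read_state()['joint_positions'].round(3))"
```

```text
time_s: 12.55
ee_pos: [0.623, 0.0046, 0.1796]
orientation: [[0.064, 0.846, 0.529], [0.997, -0.083, 0.011], [0.053, 0.526, -0.849]]
ft_force: [-8.1, 8.8, -5.4]
opening: 0.0401
angle of tcp 0.7040019497065023 r 0.16163625924678737 [-8.1  8.8 -5.4] 0.0400794687774601
0.758 [0.629 0.004 0.186] [ 0.04  0.84 -0.25]
0.813 [0.635 0.004 0.192] [ 0.04  0.85 -0.2 ]
0.867 [0.642 0.004 0.198] [ 0.04  0.86 -0.15]
0.921 [0.648 0.003 0.204] [ 0.03  0.87 -0.11]
0.976 [0.656 0.003 0.209] [ 0.03  0.88 -0.06]
1.03 [0.663 0.002 0.214] [ 0.03  0.88 -0.01]
[ 0.662  0.622 -0.961  2.081  1.513  0.511  0.104]
```

Opening 40.1 mm matches the grip's 40 mm length, and the mirror is moving with about 8–10 N on the tool.

```bash
python3 -m crank '[[0,0.85,-0.25,0],[0,0.85,-0.2,0],[0,0.85,-0.15,0],[0,0.85,-0.1,0],[0,0.85,-0.05,0],[0,0,0,0]]'; python3 plan.py 1.03 1;  cat > look.py <<'E'
import sys; from h import *; from meas import masks
n=sys.argv[1]
c=save('side',f'pics/side{n}.png'); h=hsv(c); H,S,V=[h[...,i].astype(int) for i in range(3)]
P,u,v=pts(c,masks(c,(232,280,275,330))); P=P[(P[:,1]>.12)]
q=P[(P[:,2]>.095)&(P[:,2]<.185)]; w=np.linalg.svd(q-q.mean(0))[2][0]; w*=np.sign(w[2]); print("rod",len(q),np.arctan2(w[2],-w[0]*.998+w[1]*.056))
q=P[P[:,2]>.18]; print("tip",len(q),q.mean(0).round(4))
def gl(c,b):
    h=hsv(c); H,S,V=[h[...,i].astype(int) for i in range(3)]; m=np.zeros(H.shape,bool); m[b[1]:b[3],b[0]:b[2]]=1
    m&=(H>80)&(H<120)&(S>15)&(V>70); P,u,v=pts(c,m)
    k=(P[:,2]>.09)&(P[:,2]<.21)&(abs(P[:,1])<.11)&(P[:,0]>.62)&(P[:,0]<.75); P=P[k]
    for _ in range(4):
        if len(P)<30: break
        m0=P.mean(0); w=np.linalg.svd(P-m0,full_matrices=False)[2][2]; e=(P-m0)@w; P=P[abs(e)<max(.002,2.5*e.std())] if _<3 else P
    if len(P)>=30: w*=np.sign(w[2]); print("glass",len(P),m0.round(3),w.round(3),"ang",np.arctan2(w[0]*.998-w[1]*.056,w[2]),"rms",e.std())
gl(c,(230,220,350,340)); t=save('top',f'pics/top{n}.png'); gl(t,(270,160,370,230))
cv2.imwrite(f'pics/zs{n}.png',cv2.resize(c["color"][200:360,190:370,::-1],None,fx=4,fy=3.75,interpolation=cv2.INTER_CUBIC))
E
python3 look.py 4
```

```text
time_s: 13.15
ee_pos: [0.6562, 0.0028, 0.2095]
orientation: [[0.062, 0.845, 0.531], [0.997, -0.082, 0.014], [0.055, 0.528, -0.847]]
ft_force: [-1.2, 11.7, -5.8]
opening: 0.0401
angle of tcp 0.9815711692848813 r 0.16183385112974533 [-1.2 11.7 -5.8] 0.04013880906341487
1.03 [0.663 0.002 0.214] [ 0.03  0.78 -0.01]
rod 88 1.0305587512546217
tip 36 [0.6844 0.1541 0.1939]
glass 160 [ 0.731 -0.003  0.109] [ 0.863 -0.051  0.503] ang 1.0433897166176282 rms 0.0008308846275964678
```

View pics/zs4.png

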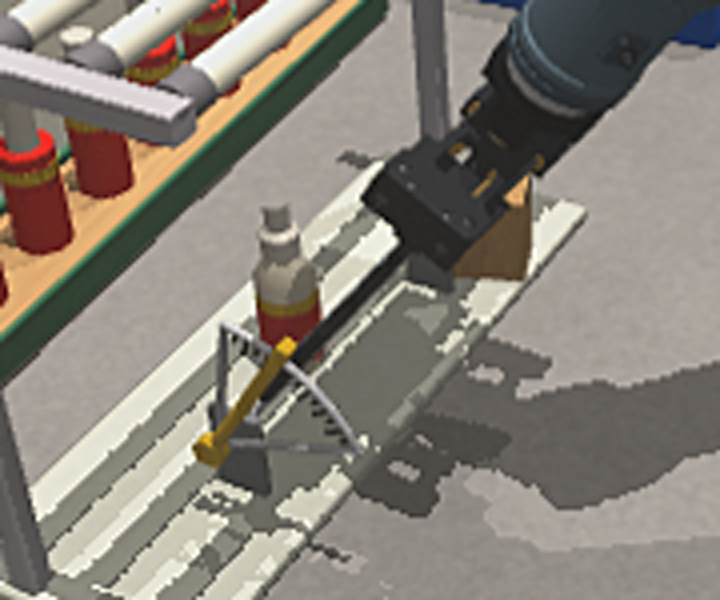

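The rod fit (1.030) and the tip position (1.034) agree that the index stands at about 1.03. The mirror is at about 0.98, so it needs the last 0.05 rad.

```bash
python3 -m crank '[[0,0.4,0,0],[0,0.4,0,0],[0,0,0,0],[0,0,0,0]]'; python3 plan.py 1.03 1
```

```text
time_s: 13.65
ee_pos: [0.6622, 0.0024, 0.2133]
orientation: [[0.062, 0.845, 0.53], [0.997, -0.081, 0.014], [0.055, 0.528, -0.848]]
ft_force: [-4.4, 11.4, -5.3]
opening: 0.0396
angle of tcp 1.0251309301771216 r 0.16181910012169756 [-4.4 11.4 -5.3] 0.03964051408997118
1.03 [0.663 0.002 0.214] [0.   0.08 0.  ]
```

```bash
python3 -m crank '[[0,0,0,0],[0,0,0,0],[0,0,0,0],[0,0,0,0],[0,0,0,0]]' 100; python3 -m crank '[[0,0,-0.8,0],[0,0,-1.5,0],[0,0,-2,0],[0,0,-2.5,0],[0,0,-2.5,0],[0,0,-2.5,0],[0,0,-2.5,0],[0,0,-2,0]]';  python3 -m crank '[[0,0,0,0],[0,0,0,0],[0,0,0,0],[0,0,0,0],[0,0,0,0],[0,0,0,0],[0,0,0,0],[0,0,0,0]]'; python3 look.py 5
```

```text
time_s: 14.15
ee_pos: [0.6653, -0.0045, 0.2153]
orientation: [[0.071, 0.842, 0.534], [0.996, -0.086, 0.003], [0.048, 0.532, -0.845]]
ft_force: [-0.3, -0.4, 0.5]
opening: 0.0777
time_s: 14.95
ee_pos: [0.5774, -0.004, 0.3542]
orientation: [[0.07, 0.842, 0.535], [0.996, -0.085, 0.003], [0.048, 0.532, -0.845]]
ft_force: [0.0, -0.2, -0.0]
opening: 0.0881
time_s: 15.75
ee_pos: [0.5781, -0.0044, 0.3529]
orientation: [[0.07, 0.843, 0.534], [0.996, -0.085, 0.004], [0.049, 0.532, -0.846]]
ft_force: [-0.0, 0.7, -0.3]
opening: 0.0882
rod 84 1.0305926631957607
tip 37 [0.6844 0.1544 0.1938]
glass 184 [ 0.731 -0.001  0.112] [ 0.879 -0.05   0.475] ang 1.0761493239364706 rms 0.0008061297456538327
```

View pics/zs5.png

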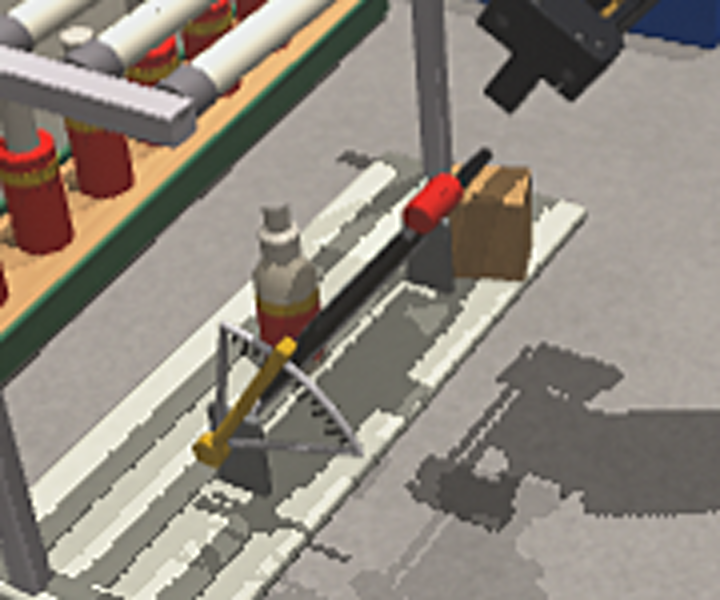

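View pics/top5.png

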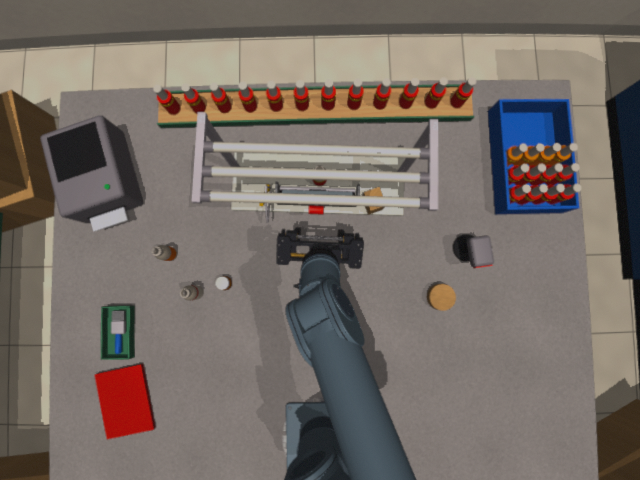

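Side zoom: the grip at (432,200) is free, the mirror is nearly edge-on, the gripper is clear, and the bottle and carton are in place. Next I'll measure the grip's angle the same way I measured the index.

```bash
cat > grip.py <<'E'
import sys; from h import *; from scipy.optimize import least_squares
xh=np.array([.998,-.056,0]); piv=np.array([0.746,-.003,.075])
n=sys.argv[1]
for cam,b in(("side",(280,235,320,265)if n!="0" else(300,265,335,300)),("top",(300,203,335,220) if n!="0" else(300,222,335,245))):
    c=load(f"pics/{cam}{n}.png"); h=hsv(c); H,S,V=[h[...,i].astype(int) for i in range(3)]
    m=np.zeros(H.shape,bool); m[b[1]:b[3],b[0]:b[2]]=1; m&=((H<8)|(H>172))&(S>150)&(V>60)
    m=cv2.erode(m.astype(np.uint8),np.ones((2,2)))>0
    P,u,v=pts(c,m); P=P[(P[:,2]>.1)&(P[:,2]<.26)]
    X=(P-piv)@xh; Z=P[:,2]
    f=least_squares(lambda p:np.hypot(X-p[0],Z-p[1])-.012,[X.mean()+.004,Z.mean()-.008],loss='soft_l1',f_scale=.001)
    x,z=f.x; print(cam,len(P),"centre",x,z,"r",np.hypot(x,z-.075),"ang",np.arctan2(z-.075,-x),"y",P[:,1].min(),P[:,1].max())
E
python3 grip.py 0; python3 grip.py 5
python3 - <<'E'
from h import *
c=load("pics/side5.png"); h=hsv(c); H,S,V=[h[...,i].astype(int) for i in range(3)]
m=np.zeros(H.shape,bool); m[220:340,230:350]=1; m&=(V<75)
P,u,v=pts(c,m); k=(P[:,2]>.085)&(P[:,2]<.2)&(abs(P[:,1])<.125)&(P[:,0]>.62)&(P[:,0]<.76); P=P[k]
X=(P-[.746,-.003,.075])@[.998,-.056,0]; Z=P[:,2]-.075
print(len(P)); 
# end face +y
e=P[:,1]>.1; print(e.sum())
for lo in np.arange(.02,.12,.015):
    s=np.hypot(X,Z); k=(s>lo)&(s<lo+.015); print(lo.round(3),k.sum(),np.median(np.arctan2(Z[k],-X[k])) if k.sum() else 0, np.percentile(np.arctan2(Z[k],-X[k]),[10,90]) if k.sum() else 0)
E
```

```text
side 92 centre -0.14493754026335115 0.1430860456647051 r 0.16013307026297485 ang 0.4391653483828162 y -0.008813535648026675 0.027558808055474966
top 82 centre -0.1428316033291555 0.13995867017964053 r 0.1569091958461471 ang 0.42683180081758415 y -0.014184420007722664 0.019664724452070362
side 109 centre -0.08381838215404187 0.21169019008582798 r 0.16034253725266043 ang 1.0207276643681549 y -0.014919827636932153 0.026363151070351868
top 96 centre -0.0828349675992991 0.20833228661701358 r 0.15696856536166212 ang 1.01488582399341 y -0.015417740674502897 0.016819151865110387
299
75
0.02 19 0.8509268847706853 [0.81396901 0.90555563]
0.035 21 0.9052362149216415 [0.88079076 0.96804625]
0.05 14 0.9300571359556316 [0.92029346 0.99584107]
0.065 18 0.9475574147287807 [0.94045125 0.96051577]
0.08 19 0.961631229778949 [0.9556311  1.01003606]
0.095 30 0.9712792518462984 [0.96585994 1.03998564]
0.11 166 1.0089430747436992 [0.97864734 1.04119552]
```

The grip's angle is 1.02 (side) and 1.015 (top), against 1.03 for the index. They're in line, and the hold without contact has been made. Going back for the nudge, shifted 5 mm along the hinge to centre the jaws.

```bash
python3 -m crank '[[0.25,-0.25,2,0],[0.25,-0.2,2,0],[0,0,2.5,0],[0,0,2.5,0],[0,0,2.5,0],[0,0,2,0],[0,0,1.5,0],[0,0,1,0],[0,0,0.4,0],[0,0,0,0]]' 100; python3 plan.py 1.03 1; python3 look.py 6; python3 grip.py 6
```

```text
time_s: 16.85
ee_pos: [0.6621, 0.0016, 0.2118]
orientation: [[0.07, 0.843, 0.533], [0.996, -0.086, 0.004], [0.049, 0.531, -0.846]]
ft_force: [0.0, 1.6, 0.1]
opening: 0.0886
angle of tcp 1.0203355163658878 r 0.1604683700520671 [0.  1.6 0.1] 0.0886065994719235
1.03 [0.663 0.001 0.213] [0.01 0.15 0.  ]
rod 89 1.0301755964650492
tip 38 [0.6844 0.1544 0.1934]
glass 184 [ 0.731 -0.003  0.112] [ 0.87  -0.05   0.491] ang 1.057338074409711 rms 0.0007210376376101702
side 1 centre -0.08781094339330192 0.20958049825026567 r 0.16069434429659135 ang 0.9926804020848758 y -0.014023922259539814 -0.014023922259539814
top 32 centre -0.08274673377276606 0.20948555758203027 r 0.15790309416921067 ang 1.0192147470082855 y -0.017972490580679883 0.016417029702344477
```

View pics/zs6.png

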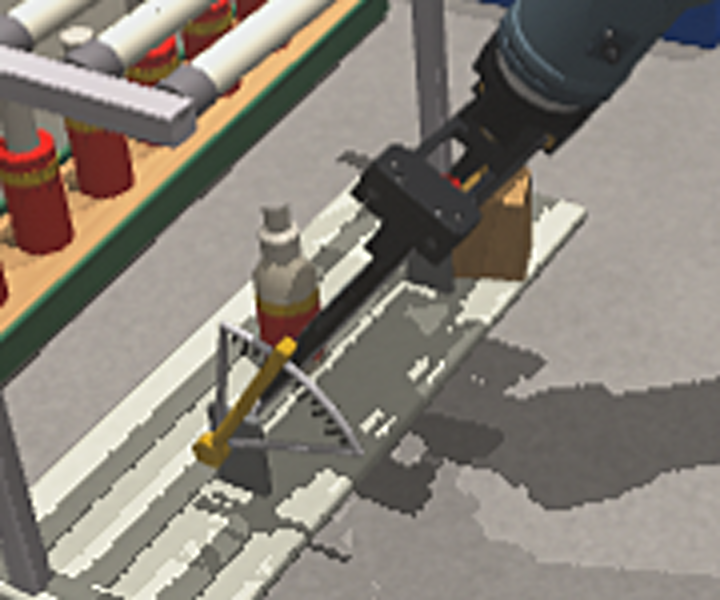

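The jaws straddle the grip and the mirror hasn't changed. I'll pinch, nudge 1.5 mm forward, then let go.

```bash
python3 -m crank '[[0,0,0,0],[0,0,0,0],[0,0,0,0],[0,0,0,0],[0,0,0,0],[0,0,0,0]]' 35; python3 plan.py 1.03 1; python3 -m crank '[[0,0.15,0,0],[0,0,0,0],[0,0,0,0]]'; python3 plan.py 1.03 1
```

```text
time_s: 17.55
ee_pos: [0.6622, 0.0016, 0.2122]
orientation: [[0.07, 0.843, 0.534], [0.996, -0.085, 0.004], [0.049, 0.532, -0.845]]
ft_force: [0.3, 6.2, -0.4]
opening: 0.0422
angle of tcp 1.0219547003684268 r 0.16080894033928017 [ 0.3  6.2 -0.4] 0.0421802765536909
1.03 [0.663 0.002 0.213] [0.   0.13 0.  ]
time_s: 17.85
ee_pos: [0.6624, 0.0026, 0.2123]
orientation: [[0.068, 0.844, 0.532], [0.996, -0.084, 0.005], [0.049, 0.53, -0.846]]
ft_force: [-4.9, 2.9, 0.9]
opening: 0.0397
angle of tcp 1.0229189067526352 r 0.16084672608025266 [-4.9  2.9  0.9] 0.03974431015025326
1.03 [0.663 0.003 0.213] [0.   0.11 0.  ]
```

The fingers pressed with about 5 N and the angle held at 1.02. Releasing and backing away.

```bash
python3 -m crank '[[0,0,0,0],[0,0,0,0],[0,0,0,0],[0,0,0,0],[0,0,0,0],[0,0,0,0]]' 100; python3 -m crank '[[0,0,-0.8,0],[0,0,-1.5,0],[0,0,-2,0],[0,0,-2.5,0],[0,0,-2.5,0],[0,0,-2.5,0],[0,0,-2.5,0],[0,0,-2,0],[0,0,0,0],[0,0,0,0],[0,0,0,0],[0,0,0,0]]'; python3 look.py 7; python3 grip.py 7
```

```text
time_s: 18.45
ee_pos: [0.6635, 0.0012, 0.213]
orientation: [[0.071, 0.843, 0.534], [0.996, -0.086, 0.003], [0.049, 0.532, -0.845]]
ft_force: [-0.3, -0.5, -0.2]
opening: 0.0858
time_s: 19.65
ee_pos: [0.5763, 0.001, 0.3499]
orientation: [[0.07, 0.843, 0.533], [0.996, -0.085, 0.004], [0.049, 0.531, -0.846]]
ft_force: [-0.6, -0.3, -0.8]
opening: 0.088
rod 88 1.0315513427043552
tip 38 [0.6846 0.1543 0.1933]
glass 186 [ 0.731 -0.003  0.112] [ 0.874 -0.049  0.483] ang 1.0669663715942457 rms 0.0008642811612411096
side 109 centre -0.08374404459744729 0.21191022119484484 r 0.1604913507736806 ang 1.0218392027030394 y -0.015322605078040721 0.025105372876409335
top 93 centre -0.08248419052455278 0.20900522743309546 r 0.15735641920775384 ang 1.0190361554615819 y -0.015398093036003566 0.016661157529307493
```

View pics/side7.png

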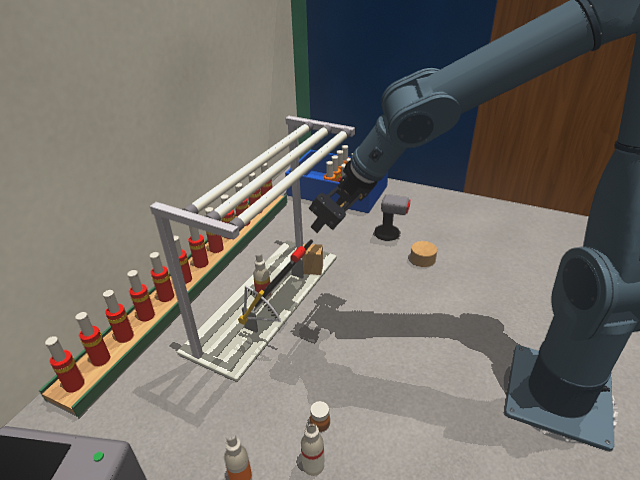

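The grip at (298,255) is free, the gripper at (328,208) is clear, and the bottles, carton, jar, scanner and tape are where they were. The mirror is in line, so I'm handing in.

```bash
python3 -c "
from rig import bot
print(bot.job_done())"
```

```text
the job is handed in; nothing more can be done
None
```

I swung the mirror by its red grip from about 0.44 to 1.02 rad, in line with the index arm, and handed the job in at about 20 s of the 48 s.

- **Leaning the tool:** the moves can't tilt the tool directly. I got the lean of about 33° by driving it up against joint 6's limit, then reached in under the lamps.
- **First release:** I let go and drew back about 16 cm for roughly a second. The mirror stayed put.
- **Nudge:** I went back, pinched the grip and nudged it with about 5 N. The hinge held, with the angle unchanged at 1.02 rad. I then let go and drew back again.

**Last checks:**

| Measurement | Result |
|---|---|
| Mirror angle, side camera | 1.022 rad |
| Mirror angle, top camera | 1.019 rad |
| Index angle, side camera | 1.03 rad |
| Mirror–index difference (0.07 allowed) | about 0.01 rad |
| Index tip | within 1 mm of where it started |
| Wrist force after backing off | about zero, within noise |

The bottles, carton, jar, scanner and tape looked undisturbed in the side picture; I didn't measure their positions.

**One check disagreed:** a plane fit to the few bluish pixels in the side view gave 1.06–1.08 rad. I discounted it because the mirror is nearly edge-on there. Even that reading is about 0.035 rad from the index at hand-in (up to 0.046 after the first release), inside the limit.

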